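Fetch the official stamp from the cupboard with the hidden safety catch

TASK

Take the tall stamp with the barrel-shaped handle out of the stamp cupboard and stand it upright on the ink pad, ready for inking. The door only opens a crack before a hidden safety catch holds it: reach in through the gap, push the catch down while you pull the door past it, then swing the door wide open and leave it open. Set the stamp down gently with its whole foot on the felt, and do not upset the other stamps or the stapler beside the pad.

Things in the scene. Friction and masses are not known exactly. Their poses are not given: they have to be found in the camera images.
- cupboard: Fixed table-top cupboard, pale wood, 360 wide, 220 deep, 320 high, clear top and back, one opaque front door. Origin: table level, middle of the carcass's front edge; x points into the cupboard, away from the door, y to the door's hinge side, z up. Inner floor 30 high; front opening 30 to 308 high, y -168 to 168, under a top rail 12 thick, 28 deep. The three stamps stand inside.
- door (a joint): Door angle, rad: 0 shut, opens towards the robot, to 2.1. Pulled from shut it stops at about 0.15 on the safety catch, with a gap of 46 mm at the catch; with the catch pushed down it can go on, and past 0.27 it is clear. The door is 358 wide, 16 thick, 4 to 320 high, in front of the carcass, and stays where it is left (hinge friction 0.06 N m).
- door_hinge (a point): Point on the door's vertical hinge axis, at the height of the door's top edge (320). The axis lies in the door's outer face at its +y edge (cupboard frame); the inner face is 16 mm behind the outer.
- door_knob (a point): Centre of the grip of the door's round steel knob, 24 mm in front of the door's outer face, 328 mm from the hinge axis, 28 mm below the door's top edge. The grip is a disc of 24 diameter and 19 long, its axis square to the door.
- catch (a joint): Safety catch, rad: 0 at rest, grows as its arm is pushed down, stops at 0.30 (10 mm down at catch_pad), springs back. Above about 0.11 its barb passes under the keeper. A push at catch_pad of about 3 N starts it, 8 N holds it fully down.
- catch_pad (a point): Where to press the safety catch: top face of its white plastic arm, 34 mm behind the door's inner face, 295 from the hinge axis, 38 below the door's top edge. Reached from above through the gap of the ajar door. The arm, 24 wide, 5 thick, is pivoted on the door's inner face and runs 82 into the cupboard under the top rail, where its upturned barb hooks a keeper. It moves with the door.
- tall_stamp: The stamp to fetch: tall straight barrel-shaped wooden handle on a narrow neck and a round steel foot, 40 diameter, 18 high; 108 high in all, 0.11 to 0.23 kg. Origin: centre of the foot's underside, z up. It stands on the cupboard's floor about 51 mm behind the carcass's front edge, in one of three places side by side, 65 mm apart.
- tall_grip (a point): Middle of the barrel handle (32 diameter, straight from 54 to 100 above the underside), 78 mm above the stamp's underside.
- mushroom_stamp: Another stamp in the cupboard, to be left standing: squat, 58 high, foot 42 diameter, mushroom handle 38 diameter. Origin: centre of its underside.
- block_stamp: Another stamp in the cupboard, to be left standing: oblong steel foot 50 by 34, T-shaped wooden handle, 89 high. Origin: centre of its underside.
- ink_pad: Ink pad in an open dark steel tin 100 (x) by 170 (y), fixed to the table. Origin: centre of its underside; z up. The felt pad is 93 (x) by 163 (y), its top 16 above the table, 3 above the tin's rim. The tin's lid is folded open and lies flat on the table on the +x side, 10 high, out to x = 158.
- pad_top (a point): Centre of the felt pad's top face.
- stapler: Stapler, 135 by 34, 45 high; a bystander. Origin: centre of its underside.

How it is judged:
On the way, in this order (a step that is already met when the one before it is completed fails the run):
1. with the door ajar against its safety catch, the catch is pushed down (value of joint door between 0.08 and 0.25 rad and value of joint catch above 0.11 rad), for 0.05 s.
2. the door is swung wide open (beyond 1.0 rad) (value of joint door above 1 rad), for 0.1 s.
3. the tall stamp is lifted out through the door (x of tall_stamp in the frame of cupboard below -0.03 m and height (world z) of tall_stamp above 0.05 m), for 0.1 s.
At the end, for the whole second after the job is handed in: The tall stamp stands upright (within 0.1 rad) and still, let go, its foot wholly on the felt pad (centre within 28 mm of the pad's middle in x and 63 mm in y, underside within 4 mm of the pad's top); the door stands open beyond 0.9 rad (x of tall_stamp in the frame of pad_top between -0.028 and 0.028 m and y of tall_stamp in the frame of pad_top between -0.063 and 0.063 m and z of tall_stamp in the frame of pad_top between -0.004 and 0.004 m and angle between tall_stamp's own z axis and vertical below 0.1 rad and linear speed of tall_stamp below 0.02 m/s and value of joint door above 0.9 rad); the robot touches nothing.
It fails at once if another stamp in the cupboard is shifted by more than 30 mm or knocked over ((distance of mushroom_stamp from where it was at the start of the episode above 0.03 m or angle between mushroom_stamp's own z axis and vertical above 0.35 rad) or (distance of block_stamp from where it was at the start of the episode above 0.03 m or angle between block_stamp's own z axis and vertical above 0.35 rad)).
It fails at once if the stapler is shifted by more than 40 mm or knocked over ((distance of stapler from where it was at the start of the episode above 0.04 m or angle between stapler's own z axis and vertical above 0.35 rad)).
It fails at once if the tall stamp is dropped (falls free at more than 0.45 m/s, about 10 mm) (contact force between the fingers and tall_stamp below 0.05 N and linear speed of tall_stamp above 0.45 m/s).
It also fails if it takes over 64 s, if anything falls off the work surface, if the arm or the gripper's body presses on something with over 40 N, if the wrist force passes 120 N, or if a joint passes its speed limit or range.

ROBOT

A 7-joint arm with a two-finger parallel gripper is mounted at the origin on the work surface. World frame = base frame: x ahead of the robot, y to its left, z up, the work surface at z = 0. Lengths are in m, angles in rad, forces in N, time in s.
With the tool pointing down it reaches from about 0.425 to 0.875 m from the base axis. Payload 4.7 kg.
Tool frame: the origin (TCP) lies midway between the tips of the shut fingers; the grasp point (between the pads) lies ctrl.grasp_offset behind it (ctrl.grasp_offset is the distance from the TCP to the grasp point, in m); z points along the fingers, y is the line along which they close (so a half turn about z gives the same grasp; the last joint's range is limited). The gripper opens to 87 mm and grips with 3 to 60 N. Pads are 19 mm wide; open, the fingers measure 117 mm over their backs; the gripper's body (75 mm by 190 mm) begins 51 mm behind the grasp point.
Start: joints at [1.14, 0.321, -0.07, 1.45, 0.023, 1.371, -0.057], TCP at [0.28, -0.587, 0.223] pointing down, gripper open.
Joint ranges: [-2.86, 2.86], [-0.3, 2.09], [-1.38, 1.24], [0.06, 2.45], [-1.56, 4.7], [0.09, 2.05], [-2.69, 2.69]. Speed limits (rad/s): [2.57, 2.57, 3.14, 3.14, 3.14, 3.14, 3.14].

INTERFACE

Orientations are given as a rotation vector (axis times angle).
In Python, from bench import ctrl gives the robot as it stands. The module is installed in compiled form; this text tells all that it offers.
- The arm moves only by the tool jog_arm, never from a script. Its argument "moves" is one flat list of numbers, 7 for each row, row after row: the shift along the tool's x, y, z in units of 30 cm (1.0 is 30 cm), then the turn, a rotation vector about the tool's x, y, z in units of 60 degrees (1.0 is 60 degrees), then the gripper's target within -1 to 1 (fully open at 1, half-way at 0, shut at -1). In form: [x, y, z, wx, wy, wz, fingers, x, y, z, wx, wy, wz, fingers, ...]. A call has exactly 8 rows; each row is the pose to reach, as a shift and turn from the pose commanded when the call began, along the tool's axes at that moment; what a row does not reach only later rows make up. A row lasts 1/8 s, in which the tool goes at most 62.5 mm and 10.7 degrees, less where a joint would pass 70% of its speed; a pose out of reach is approached as far as the arm can. A call with a number of a shift or a turn outside -1 to 1 is refused whole. A call with a gripper value outside its range is refused whole. The fingers move at their own pace and stop on an object; "newtons" is the grip in N (left out, the last holds). Time passes only in rows, so rows that repeat a pose let the fingers close, or fill a call up. It gives the time, the measured TCP pose, the force, the opening and the grip force at its end, in the units of the state.
- ctrl.get_state(): the state, without advancing time (a new reading comes with each control period).
- ctrl.get_image(name): name is "side" or "top" or "wrist"; returns a dict with "pixels" (420x560x3 uint8, red, green, blue), "fx", "fy", "cx", "cy" (pixels), "xyz" and "rotation" of the camera in the world; the wrist camera has in their place "tool_from_camera" (4x4, takes a point from camera to tool coordinates, whose origin is the TCP and whose axes are the flange's). Camera axes: x right, y up, looking along -z (the intrinsics and any distortion apply to the point x, -y, -z); pixel columns grow to the right and rows downward; lengths in m; the calibration is good to about 2 mm. A picture is of the moment at which its call begins: read the wrist's pose just before it. There is no depth.
- ctrl.close_job(): hands the job in; it is judged then, once.
The state is a dict: "time": time; "joint_positions": joint angles; "qd": joint speeds; "joint_torque": joint torques, N m; "position": TCP position; "tool_rot": TCP orientation; "ft_force": force on the tool from outside, world axes, zero at the start; "torque": the same for the moment, N m; "grip_width": opening from 0.0 (shut) to 1.0 (fully open); "grip_force": force on a finger pad.
Only numpy, scipy, OpenCV 4.12 (cv2) and the standard library are available. Lean on these libraries where they do the work, as an engineer would, in place of code of your own. Each camera call takes 0.05 s, during which the arm holds its last target. There are 200 camera calls.

## Working session

There is one attempt and no reset: what is moved stays moved. The work goes in short steps, Python scripts to look and compute and a tool call to move; the robot and the scene stay as the last step left them, time stands still between calls to the robot, and variables do not carry over. Pictures are saved under pics/ and viewed, at most 14 in all, crops included, and the job is handed in when it is done.

Besides the shell and the picture viewer there is one more tool, called after ">>>" by a JSON object that holds its "method" and its "body". jog_arm: Moves the arm, as the interface text tells. Its arguments: {"type":"object","properties":{"moves":{"type":"array"},"newtons":{"type":"number"}},"required":["moves"]}

```bash
mkdir -p pics; cat > h.py <<'E'
import numpy as np,cv2
from bench import ctrl
from scipy.spatial.transform import Rotation as R
def cam(n):
    s=ctrl.get_state(); im=ctrl.get_image(n)
    if 'xyz' in im: o=np.array(im['xyz']);r=np.array(im['rotation'])
    else:
        T=np.array(im['tool_from_camera']);Rt=R.from_rotvec(s['tool_rot']).as_matrix()
        o=np.array(s['position'])+Rt@T[:3,3]; r=Rt@T[:3,:3]
    if r.shape!=(3,3): r=R.from_rotvec(r).as_matrix() if r.size==3 else r
    return im,o,r
def ray(c,u,v):
    im,o,r=c
    return o,r@np.array([(u-im['cx'])/im['fx'],-(v-im['cy'])/im['fy'],-1.])
def plane(c,u,v,z):
    o,d=ray(c,u,v); return o+d*(z-o[2])/d[2]
def proj(c,p):
    im,o,r=c; q=r.T@(np.array(p)-o); return im['cx']+im['fx']*q[0]/-q[2], im['cy']-im['fy']*q[1]/-q[2]
def tri(c1,p1,c2,p2):
    o1,d1=ray(c1,*p1);o2,d2=ray(c2,*p2)
    t=np.linalg.lstsq(np.c_[d1,-d2],o2-o1,rcond=None)[0]
    a=o1+t[0]*d1;b=o2+t[1]*d2; return (a+b)/2,np.linalg.norm(a-b)
def save(c,f): cv2.imwrite('pics/'+f,c[0]['pixels'][:,:,::-1])
E
python3 - <<'E'
from h import *
print(ctrl.get_state(),ctrl.grasp_offset)
for n in('side','top'):
    c=cam(n);save(c,n+'0.png');print(n,c[1],c[2],[c[0][k] for k in('fx','fy','cx','cy')],[k for k in c[0]])
E
```

```text
{'time': 0.0, 'joint_positions': array([ 1.14012841,  0.32183467, -0.07008444,  1.45168482,  0.02258629,
        1.37079026, -0.05690328]), 'qd': array([-5.63255526e-04,  9.85504773e-05, -4.62963200e-04,  1.95335788e-03,
       -7.17945578e-04, -4.59625132e-04, -4.54896234e-04]), 'joint_torque': array([-9.09007031e-05, -4.91289282e+01, -4.04202528e-01, -3.12525308e+01,
       -6.39335182e-02,  4.35924833e-02,  1.60478262e-04]), 'position': array([ 0.27938058, -0.58627801,  0.221449  ]), 'tool_rot': array([-3.06240436e+00, -6.92522340e-01,  7.98102866e-04]), 'ft_force': array([-0.4072608 ,  0.87689242,  0.06885256]), 'torque': array([-0.00302734,  0.02876524, -0.01134109]), 'grip_force': 0.0, 'grip_width': 1.0010870562150302} 0.0187
side [ 0.43377127 -0.37417831  1.1119257 ] [[ 0.9244189   0.36209141 -0.11974765]
 [-0.38131344  0.88332555 -0.27264636]
 [ 0.00705326  0.29770084  0.95463316]] [400.50200788244416, 400.50200788244416, 281.76198812493476, 218.1507847891209] ['pixels', 'fx', 'fy', 'cx', 'cy', 'xyz', 'rotation']
top [ 0.43587714 -0.10732953  1.12836693] [[ 0.01157577  0.99255738 -0.12122644]
 [-0.999885    0.01267768  0.00832236]
 [ 0.00979729  0.12111616  0.99258999]] [415.99966727264575, 415.99966727264575, 290.11238035680367, 205.98268557838125] ['pixels', 'fx', 'fy', 'cx', 'cy', 'xyz', 'rotation']
```

View pics/side0.png

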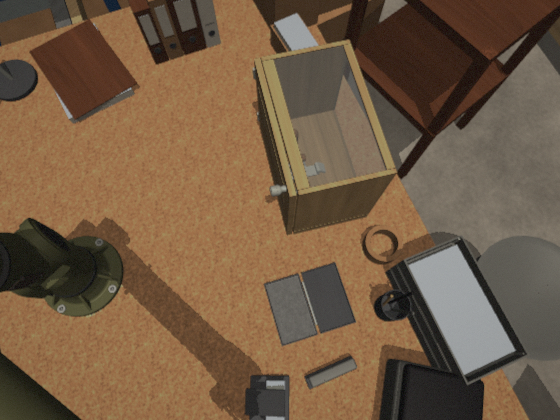

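View pics/top0.png

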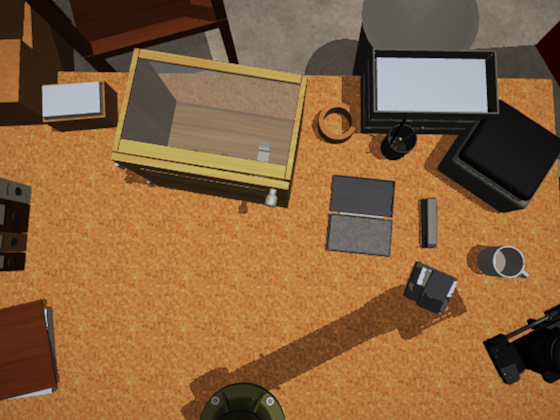

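The side view shows the knob at about (278,190). The top view shows it at (271,198), with the white catch at about (264,150), the pad at (360,235) and the stapler at (429,222). I'll zoom in on the cupboard.

```bash
python3 - <<'E'
import cv2,numpy as np
a=cv2.imread('pics/side0.png')[40:240,240:400];b=cv2.imread('pics/top0.png')[40:215,105:315]
a=cv2.resize(a,None,fx=2,fy=2,interpolation=2);a=cv2.resize(a,(320,400));b=cv2.resize(b,(480,400),interpolation=2)
cv2.imwrite('pics/crop.png',np.clip(np.hstack([a,b])*1.6,0,255).astype('uint8'))
E
```

```text
(no output)
```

View pics/crop.png

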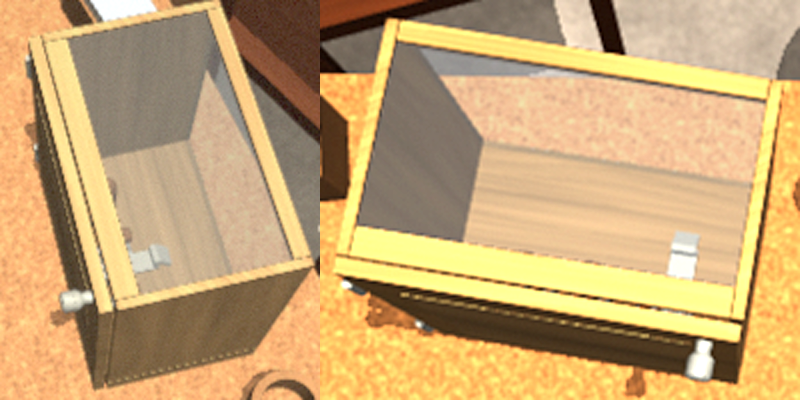

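The crop shows the door shut, hinged on the left (+y), with the knob at right. The white catch is under the top rail, and two brown handles show through the clear top. Next I'll cast the top corners onto z = 0.32.

```bash
python3 - <<'E'
from h import *
s=cam('side');t=cam('top')
S=lambda x,y:(240+x/2,40+y/2)
T=lambda x,y:(105+(x-320)/2.286,40+y/2.286)
P={'backL':(S(220,2),T(390,17)),'backR':(S(313,262),T(781,80)),'doorL':(S(30,40),T(334,274)),'doorR':(S(102,306),T(740,340))}
for k,(a,b) in P.items(): print(k,plane(s,*a,.32).round(4),plane(t,*b,.32).round(4),tri(s,a,t,b)[0].round(4))
print('knob',tri(s,S(68,300),t,T(700,367)))
# ink pad dark felt + lid; stapler corners by mask in the top view
for n,c,z,roi in(('side',s,.0155,(255,255,365,350)),('top',t,.0155,(320,170,400,262)),):
    im=cv2.cvtColor(np.array(c[0]['pixels']),cv2.COLOR_RGB2HSV);x0,y0,x1,y1=roi
    m=np.zeros(im.shape[:2],'uint8');m[y0:y1,x0:x1]=(im[y0:y1,x0:x1,1]<70)*255
    g=np.array(c[0]['pixels'])[y0:y1,x0:x1]
    cs,_=cv2.findContours(m,0,2)
    for q in cs:
        if cv2.contourArea(q)>300:
            r=cv2.minAreaRect(q);b=cv2.boxPoints(r);print(n,r,[plane(c,*p,.014)[:2].round(4).tolist() for p in b])
E
```

```text
backL [0.8553 0.2025 0.32  ] [0.8572 0.2056 0.32  ] [0.8606 0.2087 0.3118]
backR [ 0.8025 -0.1434  0.32  ] [ 0.8038 -0.1447  0.32  ] [ 0.8013 -0.1445  0.324 ]
doorL [0.6238 0.2375 0.32  ] [0.6219 0.2406 0.32  ] [0.6251 0.2449 0.3103]
doorR [ 0.5724 -0.1039  0.32  ] [ 0.5688 -0.111   0.32  ] [ 0.5671 -0.1109  0.3404]
knob (array([ 0.54617916, -0.07617523,  0.29870019]), np.float64(0.003102359188351759))
side ((308.66705322265625, 302.9641418457031), (64.05791473388672, 77.18230438232422), 72.18110656738281) [[0.4498, -0.2151], [0.6629, -0.232], [0.6423, -0.4014], [0.4387, -0.3822]]
top ((361.0281066894531, 215.455078125), (63.19026184082031, 75.98949432373047), 5.440332412719727) [[0.4542, -0.2137], [0.6596, -0.2331], [0.6453, -0.4047], [0.4403, -0.3815]]
```

>>> {"method": "jog_arm", "body": {"moves": [0.05, -0.03, -0.2, 0, 0, 0.07, 1, 0.15, -0.1, -0.4, 0, 0, 0.15, 1, 0.25, -0.2, -0.55, 0, 0, 0.25, 1, 0.35, -0.27, -0.6, 0, 0, 0.35, 1, 0.47, -0.35, -0.6, 0, 0, 0.45, 1, 0.6, -0.45, -0.6, 0, 0, 0.57, 1, 0.7, -0.52, -0.6, 0, 0, 0.57, 1, 0.77, -0.57, -0.6, 0, 0, 0.57, 1], "newtons": 20}}

```text
time: 1.2
position: [0.4156, -0.3309, 0.4027]
tool_rot: [-3.133, 0.235, -0.0]
ft_force: [-0.6, -1.1, 0.2]
grip_width: 0.999
grip_force: 0.0
```

```bash
cat >> h.py <<'E'
a=np.array([.9883,-.1524,0]);b=np.array([.1524,.9883,0]);zz=np.array([0,0,1.]);C=np.array([.6127,.0634,0]);H=C-.016*a+.179*b
import json,os
def log(s):
    open('log.txt','a').write(json.dumps([list(s['joint_positions']),list(s['position']),list(s['tool_rot'])])+'\n')
def rotz(th): return R.from_rotvec([0,0,th]).as_matrix()
R0=np.c_[a,-b,-zz] # tool down, x into the cupboard
def plan(*tg):  # (pos, Rot) list -> units from the present pose
    s=ctrl.get_state();log(s);p=np.array(s['position']);Q=R.from_rotvec(s['tool_rot']).as_matrix()
    print('t %.2f'%s['time'],'p',p.round(4),'f',s['ft_force'].round(1),'w',round(s['grip_width'],3),'gf',round(s['grip_force'],1),'q',s['joint_positions'].round(2))
    for P,W in tg:
        print((Q.T@(np.array(P)-p)/.3).round(3),(R.from_matrix(Q.T@W).as_rotvec()/(np.pi/3)).round(3))
E
python3 - <<'E'
from h import *
K=C-.040*a-.149*b
plan((K+zz*.36,R0),(K+zz*.273,R0))
c=cam('wrist');save(c,'w1.png')
E
```

```text
t 1.20 p [ 0.4156 -0.3309  0.4027] f [-0.6 -1.1  0.2] w 0.999 gf 0.0 q [ 0.82  0.05 -0.21  1.41  0.01  1.68 -1.11]
[ 0.319 -0.901  0.142] [-0.    -0.     0.003]
[ 0.319 -0.901  0.432] [-0.    -0.     0.003]
```

>>> {"method": "jog_arm", "body": {"moves": [0.04, -0.12, 0.02, 0, 0, 0, 1, 0.08, -0.24, 0.03, 0, 0, 0, 1, 0.13, -0.38, 0.05, 0, 0, 0, 1, 0.18, -0.52, 0.07, 0, 0, 0, 1, 0.23, -0.66, 0.1, 0, 0, 0, 1, 0.28, -0.8, 0.12, 0, 0, 0, 1, 0.32, -0.9, 0.14, 0, 0, 0, 1, 0.32, -0.9, 0.14, 0, 0, 0, 1]}}

```text
time: 2.25
position: [0.5509, -0.0778, 0.3596]
tool_rot: [-3.132, 0.23, 0.002]
ft_force: [-0.8, -0.3, -0.6]
grip_width: 0.998
grip_force: 0.0
```

```bash
python3 - <<'E'
from h import *
K=C-.040*a-.149*b
plan((K+zz*.273,R0))
c=cam('wrist');save(c,'w1.png');print('knob px',proj(c,K+zz*.292),'door corner',proj(c,H-.358*b+zz*.32))
E
```

```text
t 2.25 p [ 0.5509 -0.0778  0.3596] f [-0.8 -0.3 -0.6] w 0.998 gf 0.0 q [ 0.51  0.12 -0.46  1.44  0.05  1.6  -1.66]
[-0.001  0.001  0.289] [-0.001  0.001  0.006]
knob px (np.float64(275.00777670430574), np.float64(222.72116726280765)) door corner (np.float64(328.6926121061939), np.float64(198.51967994126042))
```

View pics/w1.png

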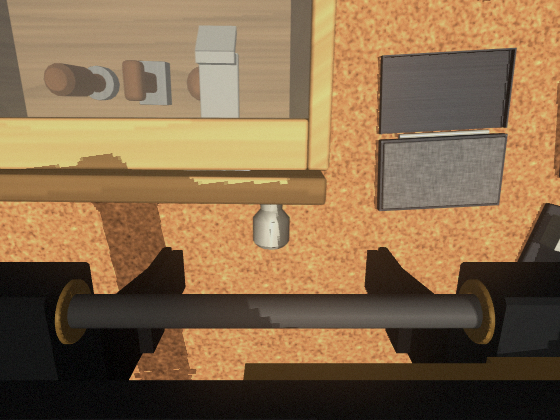

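The wrist view shows the knob at (270,227), about 5 px from where I predicted it. The tall stamp is on the left, with its barrel at (70,80) and foot at (98,83). The block stamp is in the middle at (148,80), and the mushroom is partly under the catch at (195,82). The felt is at about (442,172).

```bash
python3 - <<'E'
from h import *
c=cam('wrist')
def loc(p): d=p-C; return (d@a).round(4),(d@b).round(4)
t=plane(c,99,83,.048);print('tall foot',t,loc(t)); 
t=plane(c,60,78,.138);print('tall top',t,loc(t)); print('block',loc(plane(c,148,80,.1)),'knob',loc(plane(c,270,227,.292)),'corner',loc(plane(c,326,203,.32)),loc(plane(c,326,172,.32)))
f=[plane(c,*p,.016)[:2] for p in((380,139),(507,135),(499,206),(379,210))];print(np.round(f,4),np.mean(f,0))
print([plane(c,*p,.01)[:2].round(4) for p in((381,57),(515,49))])
E
```

```text
tall foot [0.67665749 0.11513588 0.048     ] (np.float64(0.0553), np.float64(0.0609))
tall top [0.677407   0.11226132 0.138     ] (np.float64(0.0565), np.float64(0.0582))
block (np.float64(0.0565), np.float64(-0.0154)) knob (np.float64(-0.0432), np.float64(-0.1483)) corner (np.float64(-0.0189), np.float64(-0.1803)) (np.float64(-0.0012), np.float64(-0.1796))
[[ 0.5538 -0.2249]
 [ 0.5334 -0.3943]
 [ 0.4342 -0.3856]
 [ 0.454  -0.2165]] [ 0.49384215 -0.30531987]
[array([ 0.6569, -0.2351]), array([ 0.6407, -0.4052])]
```

>>> {"method": "jog_arm", "body": {"moves": [-0.003, 0, 0.07, 0, 0, 0, 1, -0.005, 0, 0.15, 0, 0, 0, 1, -0.005, 0, 0.22, 0, 0, 0, 1, -0.005, 0, 0.28, 0, 0, 0, 1, -0.005, 0, 0.28, 0, 0, 0, -0.5, -0.005, 0, 0.28, 0, 0, 0, -0.7, -0.005, 0, 0.28, 0, 0, 0, -0.7, -0.005, 0, 0.28, 0, 0, 0, -0.7], "newtons": 20}}

```text
time: 3.35
position: [0.5493, -0.0805, 0.2772]
tool_rot: [3.132, -0.239, 0.002]
ft_force: [0.0, -0.1, 0.4]
grip_width: 0.63
grip_force: 0.0
```

>>> {"method": "jog_arm", "body": {"moves": [0, 0, 0.0, 0, 0, 0, -0.7, 0, 0, 0, 0, 0, 0, -0.7, 0, 0, 0, 0, 0, 0, -0.7, 0, 0, 0, 0, 0, 0, -0.7, 0, 0, 0, 0, 0, 0, -0.7, -0.05, -0.005, 0, 0, 0, 0.045, -0.7, -0.11, -0.014, 0, 0, 0, 0.1, -0.7, -0.16, -0.023, 0, 0, 0, 0.14, -0.7]}}

```text
time: 4.35
position: [0.5047, -0.061, 0.2767]
tool_rot: [-3.101, 0.461, -0.008]
ft_force: [29.4, 1.6, -13.2]
grip_width: 0.269
grip_force: 20.1
```

```bash
python3 - <<'E'
from h import *
plan()
E
```

```text
t 4.35 p [ 0.5047 -0.061   0.2767] f [ 29.4   1.6 -13.2] w 0.269 gf 20.1 q [ 0.53  0.01 -0.46  1.7  -0.    1.42 -1.79]
```

>>> {"method": "jog_arm", "body": {"moves": [0.008, 0, 0, 0, 0, 0, -0.7, 0.008, 0, 0, 0, 0, 0, -0.1, 0.008, 0, 0, 0, 0, 0, 0.1, 0.008, 0, 0, 0, 0, 0, 0.1, 0.008, 0, -0.1, 0, 0, 0, 0.1, 0.008, 0, -0.22, 0, 0, 0, -1, 0.008, 0, -0.34, 0, 0, 0, -1, 0.008, 0, -0.34, 0, 0, 0, -1]}}

```text
time: 5.35
position: [0.506, -0.0677, 0.3816]
tool_rot: [3.106, -0.469, 0.009]
ft_force: [-0.5, -0.5, -0.7]
grip_width: 0.296
grip_force: 0.0
```

```bash
python3 - <<'E'
from h import *
plan()
c=cam('wrist');save(c,'w2.png')
for th in(.12,.15):
    l=-np.cos(th)*b-np.sin(th)*a;i=np.cos(th)*a-np.sin(th)*b
    for r,d,z in((.358,0,.32),(.358,.016,.32),(.295,.05,.282),(.328,-.024,.292)): print(th,r,d,np.round(proj(c,H+r*l+d*i+z*zz)))
E
```

```text
t 5.35 p [ 0.506  -0.0677  0.3816] f [-0.5 -0.5 -0.7] w 0.296 gf 0.0 q [ 0.53  0.01 -0.45  1.5   0.    1.63 -1.79]
0.12 0.358 0 [318. 178.]
0.12 0.358 0.016 [318. 152.]
0.12 0.295 0.05 [218.  97.]
0.12 0.328 -0.024 [270. 205.]
0.15 0.358 0 [317. 195.]
0.15 0.358 0.016 [318. 170.]
0.15 0.295 0.05 [221. 110.]
0.15 0.328 -0.024 [270. 218.]
```

View pics/w2.png

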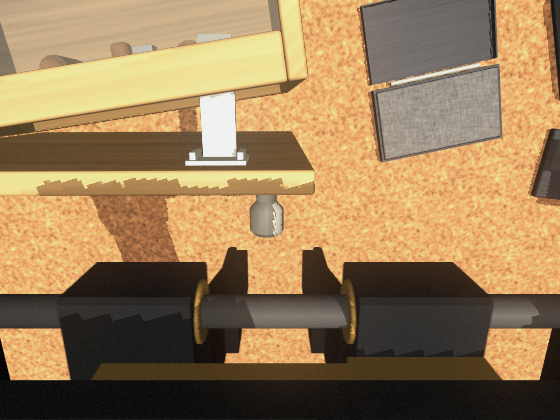

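Door corner is at (314,193), the knob at (267,216), and the white catch arm is centred on column 218. That puts the door at about 0.147 rad, so the model fits.

```bash
cat >> h.py <<'E'
def door(th,r,d,z):
    l=-np.cos(th)*b-np.sin(th)*a;i=np.cos(th)*a-np.sin(th)*b
    return H+r*l+d*i+z*zz, np.c_[i,l,-zz]
E
python3 - <<'E'
from h import *
plan(door(.147,.295,.045,.38),door(.147,.295,.045,.29),door(.147,.295,.045,.275))
E
```

```text
t 5.40 p [ 0.5052 -0.0677  0.3795] f [ 0.   0.7 -0.5] w 0.25 gf 0.0 q [ 0.53  0.01 -0.45  1.5   0.    1.63 -1.79]
[ 0.223 -0.122 -0.001] [ 0.    -0.002  0.   ]
[ 0.222 -0.122  0.299] [ 0.    -0.002  0.   ]
[ 0.222 -0.122  0.349] [ 0.    -0.002  0.   ]
```

>>> {"method": "jog_arm", "body": {"moves": [0.1, -0.06, 0, 0, 0, 0, -1, 0.222, -0.122, 0, 0, 0, 0, -1, 0.222, -0.122, 0, 0, 0, 0, -1, 0.222, -0.122, 0.0, 0, 0, 0, -1, 0.222, -0.122, 0.1, 0, 0, 0, -1, 0.222, -0.122, 0.2, 0, 0, 0, -1, 0.222, -0.122, 0.295, 0, 0, 0, -1, 0.222, -0.122, 0.295, 0, 0, 0, -1]}}

```text
time: 6.4
position: [0.5769, -0.0525, 0.2883]
tool_rot: [3.105, -0.469, -0.007]
ft_force: [1.0, -0.1, 1.1]
grip_width: 0.002
grip_force: 0.0
```

```bash
python3 - <<'E'
from h import *
plan(door(.147,.295,.045,.275))
E
```

```text
t 6.40 p [ 0.5769 -0.0525  0.2883] f [ 1.  -0.1  1.1] w 0.002 gf 0.0 q [ 0.47  0.18 -0.49  1.51  0.09  1.47 -1.89]
[ 0.01  -0.004  0.044] [0.002 0.004 0.   ]
```

>>> {"method": "jog_arm", "body": {"moves": [0.005, -0.002, 0.012, 0, 0, 0, -1, 0.008, -0.003, 0.022, 0, 0, 0, -1, 0.008, -0.003, 0.03, 0, 0, 0, -1, 0.008, -0.003, 0.036, 0, 0, 0, -1, 0.008, -0.003, 0.042, 0, 0, 0, -1, 0.008, -0.003, 0.046, 0, 0, 0, -1, 0.008, -0.003, 0.046, 0, 0, 0, -1, 0.008, -0.003, 0.046, 0, 0, 0, -1]}}

```text
time: 7.4
position: [0.5826, -0.0514, 0.2786]
tool_rot: [3.106, -0.467, 0.005]
ft_force: [-1.9, 0.9, 8.2]
grip_width: 0.001
grip_force: 5.0
```

```bash
python3 - <<'E'
from h import *
z=.273
plan(*[door(t,.295,.045,z) for t in(.147,.147,.18,.22,.26,.30,.35,.40)])
E
```

```text
t 7.40 p [ 0.5826 -0.0514  0.2786] f [-1.9  0.9  8.2] w 0.001 gf 5.0 q [ 0.47  0.19 -0.49  1.52  0.09  1.45 -1.9 ]
[-0.007  0.006  0.019] [-0.    -0.003  0.001]
[-0.007  0.006  0.019] [-0.    -0.003  0.001]
[-0.04   0.01   0.018] [-0.    -0.003  0.033]
[-0.079  0.014  0.018] [-0.    -0.003  0.071]
[-0.119  0.016  0.018] [-0.    -0.003  0.109]
[-0.159  0.017  0.018] [-0.    -0.003  0.147]
[-0.209  0.015  0.018] [-0.001 -0.003  0.195]
[-0.258  0.011  0.018] [-0.001 -0.003  0.243]
```

First press deeper without pulling, and check the force.

>>> {"method": "jog_arm", "body": {"moves": [-0.005, 0.003, 0.008, 0, 0, 0, -1, -0.005, 0.004, 0.016, 0, 0, 0, -1, -0.005, 0.004, 0.022, 0, 0, 0, -1, -0.005, 0.004, 0.024, 0, 0, 0, -1, -0.005, 0.004, 0.024, 0, 0, 0, -1, -0.005, 0.004, 0.024, 0, 0, 0, -1, -0.005, 0.004, 0.024, 0, 0, 0, -1, -0.005, 0.004, 0.024, 0, 0, 0, -1]}}

```text
time: 8.4
position: [0.5828, -0.0513, 0.2754]
tool_rot: [-3.106, 0.466, -0.016]
ft_force: [-1.9, 0.8, 20.8]
grip_width: 0.003
grip_force: 11.0
```

>>> {"method": "jog_arm", "body": {"moves": [-0.015, 0.002, 0, 0, 0, 0.015, -1, -0.035, 0.004, 0, 0, 0, 0.035, -1, -0.055, 0.006, 0, 0, 0, 0.055, -1, -0.08, 0.008, 0, 0, 0, 0.075, -1, -0.11, 0.01, 0, 0, 0, 0.105, -1, -0.15, 0.011, 0, 0, 0, 0.145, -1, -0.19, 0.01, 0, 0, 0, 0.185, -1, -0.23, 0.007, 0, 0, 0, 0.225, -1]}}

```text
time: 9.4
position: [0.5167, -0.0345, 0.2753]
tool_rot: [-3.029, 0.832, -0.019]
ft_force: [-0.6, -1.9, 22.8]
grip_width: 0.009
grip_force: 10.6
```

```bash
python3 - <<'E'
from h import *
plan(door(.38,.295,.045,.38))
c=cam('wrist');save(c,'w3.png')
E
```

```text
t 9.40 p [ 0.5167 -0.0345  0.2753] f [-0.6 -1.9 22.8] w 0.009 gf 10.6 q [ 0.49  0.03 -0.48  1.69  0.02  1.42 -2.1 ]
[-0.007  0.004 -0.349] [-0.003 -0.011 -0.003]
```

View pics/w3.png

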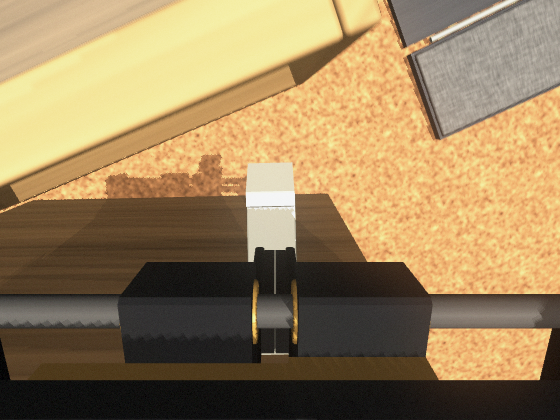

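The door came past the catch: the barb at (270,180) is outside the carcass, and the door is at about 0.38 rad. I'll drag it a bit further, then push it wide from nearer the hinge.

```bash
python3 - <<'E'
from h import *
W=door(.38,0,0,0)[1]
plan(*[door(t,.295,.045,.275) for t in(.44,.5,.56)],door(.56,.295,.05,.35))
E
```

```text
t 9.45 p [ 0.5152 -0.0338  0.2753] f [-2.4 -0.5 20.8] w 0.003 gf 10.2 q [ 0.49  0.03 -0.48  1.69  0.02  1.42 -2.1 ]
[-0.065  0.012  0.   ] [-0.002 -0.01   0.054]
[-0.124  0.016 -0.   ] [-0.003 -0.01   0.111]
[-0.184  0.016 -0.001] [-0.003 -0.01   0.168]
[-0.165  0.019 -0.251] [-0.003 -0.01   0.168]
```

>>> {"method": "jog_arm", "body": {"moves": [-0.06, 0.012, 0, 0, 0, 0.054, -1, -0.12, 0.016, 0, 0, 0, 0.11, -1, -0.184, 0.016, 0, 0, 0, 0.168, -1, -0.184, 0.016, 0, 0, 0, 0.168, -1, -0.17, 0.019, -0.1, 0, 0, 0.168, -1, -0.165, 0.019, -0.22, 0, 0, 0.168, -1, -0.165, 0.019, -0.28, 0, 0, 0.168, -1, -0.165, 0.019, -0.28, 0, 0, 0.168, -1]}}

```text
time: 10.45
position: [0.4684, -0.0135, 0.3537]
tool_rot: [-2.945, 1.092, -0.003]
ft_force: [-0.3, 0.5, 0.4]
grip_width: 0.003
grip_force: 0.0
```

```bash
python3 - <<'E'
from h import *
W=R.from_rotvec(ctrl.get_state()['tool_rot']).as_matrix()
# door angle from side/top view: top outer corner near the knob: project candidates
t=cam('top')
for th in(.5,.55,.6): print(th,np.round(proj(t,door(th,.358,0,.32)[0])),np.round(proj(t,door(th,.328,-.024,.292)[0])))
save(t,'top1.png')
plan(*[(door(t,.15,d,z)[0],W) for t,d,z in((.55,.05,.36),(.55,.05,.275),(.55,.03,.275),(.8,.03,.275),(1.05,.03,.275),(1.3,.03,.275),(1.55,.03,.275),(1.8,.03,.275))])
print(ctrl.get_state()['tool_rot'])
E
```

```text
0.5 [252. 272.] [233. 271.]
0.55 [246. 279.] [228. 277.]
0.6 [239. 286.] [221. 283.]
t 10.50 p [ 0.4678 -0.0135  0.3524] f [ 0.4 -1.1 -1.2] w 0.007 gf 0.0 q [ 0.5  -0.09 -0.48  1.64 -0.04  1.58 -2.26]
[ 0.009 -0.489 -0.025] [0.001 0.002 0.   ]
[ 0.009 -0.489  0.258] [0.001 0.002 0.   ]
[-0.058 -0.488  0.258] [0.001 0.002 0.   ]
[-0.185 -0.478  0.258] [0.001 0.002 0.   ]
[-0.31  -0.5    0.258] [0.001 0.002 0.   ]
[-0.426 -0.552  0.258] [0.001 0.002 0.   ]
[-0.526 -0.631  0.258] [0.001 0.002 0.   ]
[-0.603 -0.732  0.258] [0.001 0.002 0.   ]
[ 2.94553551e+00 -1.09199714e+00 -7.63815576e-04]
```

View pics/top1.png

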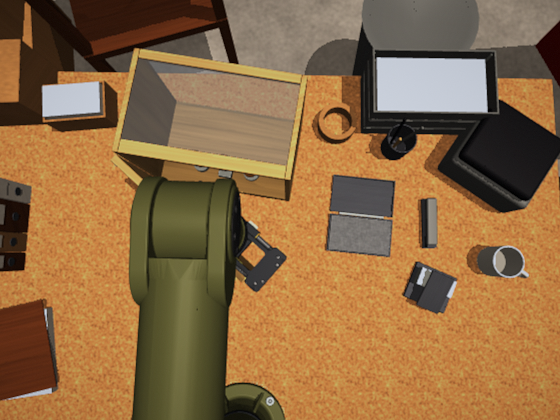

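The arm hides most of the door in this view, but its hinge end at (125,165) fits about 0.55 rad.

>>> {"method": "jog_arm", "body": {"moves": [0.01, -0.15, -0.02, 0, 0, 0, -1, 0.01, -0.32, -0.02, 0, 0, 0, -1, 0.01, -0.489, -0.02, 0, 0, 0, -1, 0.01, -0.489, 0.0, 0, 0, 0, -1, 0.01, -0.489, 0.13, 0, 0, 0, -1, 0.01, -0.489, 0.255, 0, 0, 0, -1, -0.05, -0.488, 0.255, 0, 0, 0, -1, -0.11, -0.484, 0.255, 0, 0, 0, -1]}}

```text
time: 11.5
position: [0.5369, 0.1177, 0.2771]
tool_rot: [2.944, -1.093, 0.003]
ft_force: [0.8, -0.2, 0.4]
grip_width: 0.006
grip_force: 0.0
```

```bash
python3 - <<'E'
from h import *
W=R.from_rotvec(ctrl.get_state()['tool_rot']).as_matrix()
plan(*[(door(t,.15,d,z)[0],W) for t,d,z in((.8,.03,.275),(1.05,.03,.275),(1.3,.03,.275),(1.55,.03,.275),(1.8,.03,.275),(1.95,.03,.275))])
E
```

```text
t 11.50 p [0.5369 0.1177 0.2771] f [ 0.8 -0.2  0.4] w 0.006 gf 0.0 q [ 0.33  0.13 -0.64  1.6   0.08  1.44 -2.61]
[-0.074  0.004  0.007] [0. 0. 0.]
[-0.2   -0.018  0.007] [0. 0. 0.]
[-0.316 -0.069  0.007] [0. 0. 0.]
[-0.415 -0.148  0.006] [0. 0. 0.]
[-0.493 -0.249  0.006] [0. 0. 0.]
[-0.526 -0.318  0.006] [0. 0. 0.]
```

>>> {"method": "jog_arm", "body": {"moves": [-0.05, 0.003, 0, 0, 0, -0.12, -1, -0.11, 0, 0, 0, 0, -0.25, -1, -0.2, -0.018, 0, 0, 0, -0.38, -1, -0.26, -0.04, 0, 0, 0, -0.5, -1, -0.316, -0.07, 0, 0, 0, -0.6, -1, -0.37, -0.11, 0, 0, 0, -0.6, -1, -0.415, -0.148, 0, 0, 0, -0.6, -1, -0.46, -0.2, 0, 0, 0, -0.6, -1]}}

```text
time: 12.5
position: [0.4716, 0.2546, 0.2789]
tool_rot: [3.138, -0.128, 0.006]
ft_force: [0.7, -1.4, 0.6]
grip_width: 0.003
grip_force: 0.4
```

```bash
python3 - <<'E'
from h import *
W=R.from_rotvec(ctrl.get_state()['tool_rot']).as_matrix()
plan(*[(door(t,.15,d,z)[0],W) for t,d,z in((1.8,.03,.275),(1.95,.03,.275))])
t=cam('side');save(t,'side2.png')
E
```

```text
t 12.50 p [0.4716 0.2546 0.2789] f [ 0.7 -1.4  0.6] w 0.003 gf 0.4 q [ 0.2   0.11 -0.8   1.63  0.08  1.44 -2.26]
[ 0.003 -0.055  0.013] [0. 0. 0.]
[ 0.016 -0.13   0.013] [0. 0. 0.]
```

View pics/side2.png

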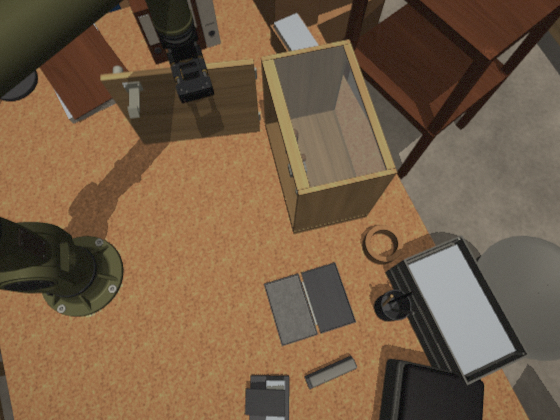

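The door now stands at about 1.7 rad, with its top edge running from (108,78) to (257,65). The cupboard front is open and nothing is disturbed. I'll push it a little further and fit a kinematic model from the logged poses, so I can plan the tilted grasp.

>>> {"method": "jog_arm", "body": {"moves": [0.005, -0.04, 0, 0, 0, 0, -1, 0.01, -0.08, 0, 0, 0, 0, -1, 0.015, -0.12, 0, 0, 0, 0, -1, 0.015, -0.12, 0, 0, 0, 0, -1, 0.015, 0.0, 0, 0, 0, 0, -1, 0.015, 0.06, -0.1, 0, 0, 0, -0.5, 0.015, 0.06, -0.26, 0, 0, 0, -0.2, 0.015, 0.06, -0.3, 0, 0, 0, -0.2]}}

```text
time: 13.55
position: [0.476, 0.2356, 0.3696]
tool_rot: [-3.137, 0.13, -0.007]
ft_force: [0.5, -0.0, 0.3]
grip_width: 0.26
grip_force: 0.0
```

```bash
cat > kin.py <<'E'
from h import *
from scipy.optimize import least_squares
import itertools
def fk(q,p,sg):
    d1,L1,L2,L3,o1,o7,e3,e4=p
    T=np.eye(4)
    def ro(ax,t,tr=(0,0,0)):
        M=np.eye(4);M[:3,:3]=R.from_euler(ax,t).as_matrix();M[:3,3]=tr;return M
    tr=lambda x,z:np.block([[np.eye(3),np.array([[x],[0],[z]])],[np.zeros((1,3)),1]])
    T=ro('z',sg[0]*q[0]+o1)@tr(0,d1)@ro('y',q[1])@ro('z',sg[1]*q[2])@tr(e3,L1)@ro('y',q[3])@tr(e4,0)@ro('z',sg[2]*q[4])@tr(0,L2)@ro('y',q[5])@ro('z',sg[3]*q[6]+o7)@tr(0,L3)
    return T
def res(T,p,rv): return np.r_[T[:3,3]-p,.3*R.from_matrix(R.from_rotvec(rv).as_matrix().T@T[:3,:3]).as_rotvec()]
E
python3 - <<'E'
from kin import *
plan()
D=[json.loads(l) for l in open('log.txt')]
best=[]
for sg in itertools.product((1,-1),repeat=4):
  for o7 in(0,3.14):
    f=lambda p:np.concatenate([res(fk(d[0],p,sg),d[1],d[2]) for d in D])
    r=least_squares(f,[.35,.4,.4,.25,0,o7,0,0],max_nfev=60);best.append((r.cost,sg,r.x.round(4).tolist()))
best.sort(key=lambda v:v[0])
for v in best[:3]:print(v)
json.dump(best[0][1:],open('kin.json','w'))
E
```

```text
t 13.55 p [0.476  0.2356 0.3696] f [ 0.5 -0.   0.3] w 0.26 gf 0.0 q [ 0.24  0.08 -0.79  1.47  0.06  1.61 -2.2 ]
(np.float64(3.8972025353474724e-05), (-1, -1, -1, -1), [0.1749, 0.4641, 0.5105, 0.2822, -0.0467, 1.5241, -0.0029, 0.0089])
(np.float64(3.89720253534748e-05), (-1, -1, -1, -1), [0.1749, 0.4641, 0.5105, 0.2822, -0.0467, 1.5241, -0.0029, 0.0089])
(np.float64(0.0065447815768065985), (-1, -1, 1, -1), [-0.0969, 0.4662, 0.5098, 0.022, -0.0493, 1.5153, -0.0018, -0.0005])
```

>>> {"method": "jog_arm", "body": {"moves": [0, 0.06, -0.03, 0, 0, 0, -0.2, 0, 0.15, -0.05, 0, 0.08, 0, -0.2, 0, 0.25, -0.05, 0, 0.16, 0, -0.2, 0, 0.35, -0.05, 0, 0.25, 0, -0.2, 0, 0.42, -0.05, 0, 0.33, 0, -0.2, 0, 0.47, -0.05, 0, 0.42, 0, -0.2, 0, 0.47, -0.05, 0, 0.5, 0, -0.2, 0, 0.47, -0.05, 0, 0.5, 0, -0.2]}}

```text
time: 14.55
position: [0.4754, 0.1068, 0.3049]
tool_rot: [2.859, -0.1, 0.648]
ft_force: [0.4, 4.6, -1.7]
grip_width: 0.396
grip_force: 0.0
```

```bash
python3 - <<'E'
from kin import *
plan();plan()
D=[json.loads(l) for l in open('log.txt')]
sg,p0=json.load(open('kin.json'))
f=lambda p:np.concatenate([res(fk(d[0],p,sg),d[1],d[2]) for d in D])
r=least_squares(f,p0);p=r.x;print(r.cost,p.round(4));json.dump([sg,p.tolist()],open('kin.json','w'))
lo=np.array([-2.86,-.3,-1.38,.06,-1.56,.09,-2.69])+.05;hi=np.array([2.86,2.09,1.24,2.45,4.7,2.05,2.69])-.05
q0=np.array(D[-1][0])
T=np.array([.677,.1137,0]);PAD=np.array([.494,-.304,0])
for name,S,gz in(('cup',T,.113),('out',T-np.array([.15,.02,0]),.16),('pad',PAD,.1),('padup',PAD,.2)):
  for yaw in(0,.15,-.15) if name!='pad' and name!='padup' else(-.6,-.3,0):
    for tau in(30,45,60,75):
      t=np.radians(tau);d=np.array([np.cos(yaw),np.sin(yaw),0])
      z=np.sin(t)*d-np.cos(t)*zz;y=np.array([np.sin(yaw),-np.cos(yaw),0]);x=np.cross(y,z);W=np.c_[x,y,z]
      P=S+gz*zz+.0187*z;rv=R.from_matrix(W).as_rotvec()
      bst=None
      for s in range(4):
        qs=np.clip(q0+np.random.default_rng(s).normal(0,.25*s,7),lo,hi)
        r=least_squares(lambda q:np.r_[res(fk(q,p,sg),P,rv),.001*(q-q0)],qs,bounds=(lo,hi))
        e=np.linalg.norm(res(fk(r.x,p,sg),P,rv))
        if bst is None or e<bst[0]: bst=(e,r.x)
      print(name,yaw,tau,round(bst[0],4),bst[1].round(2))
E
```

```text
t 14.55 p [0.4754 0.1068 0.3049] f [ 0.4  4.6 -1.7] w 0.396 gf 0.0 q [-0.21 -0.3  -0.31  1.99  0.34  1.18 -2.25]
t 14.55 p [0.4754 0.1068 0.3049] f [ 0.4  4.6 -1.7] w 0.396 gf 0.0 q [-0.21 -0.3  -0.31  1.99  0.34  1.18 -2.25]
9.295861893784965e-05 [ 0.2735  0.4557  0.5097  0.3777 -0.046   1.5255 -0.0019  0.0036]
cup 0 30 0.0 [-0.06  0.22 -0.23  1.97  0.36  0.47 -2.13]
cup 0 45 0.0091 [-0.82  0.19  0.54  2.15  0.79  0.14 -2.64]
cup 0 60 0.0772 [-1.45  0.32  1.15  2.14  0.63  0.14 -2.64]
cup 0 75 0.1449 [-1.5   0.46  1.19  2.08  0.51  0.14 -2.64]
cup 0.15 30 0.0 [ 0.07  0.22 -0.32  1.98  0.19  0.44 -1.79]
cup 0.15 45 0.0089 [ 0.44  0.19 -0.69  2.16  1.08  0.14 -2.64]
cup 0.15 60 0.0788 [ 0.91  0.24 -1.15  2.17  1.19  0.14 -2.64]
cup 0.15 75 0.147 [ 1.12  0.47 -1.33  2.14  1.45  0.14 -2.64]
cup -0.15 30 0.0 [-0.16  0.23 -0.17  1.95  0.5   0.53 -2.42]
cup -0.15 45 0.0007 [-1.34  0.35  1.04  2.14  0.51  0.14 -2.64]
cup -0.15 60 0.0641 [-1.5   0.54  1.19  2.1   0.36  0.14 -2.64]
cup -0.15 75 0.1333 [-1.5   0.69  1.19  2.03  0.25  0.14 -2.64]
out 0 30 0.0 [-0.18 -0.18 -0.12  2.26  0.2   0.5
[... 1466 characters left out ...]
.14  0.63 -1.79]
padup -0.6 45 0.0 [ 0.2  -0.25  0.25  2.34  0.47  0.28 -2.11]
padup -0.6 60 0.0432 [ 0.39 -0.25  0.05  2.4   0.97  0.14 -2.64]
padup -0.6 75 0.1156 [ 0.45 -0.25 -0.01  2.37  0.98  0.14 -2.64]
padup -0.3 30 0.0 [ 0.14 -0.13  0.45  2.11 -0.19  0.66 -1.15]
padup -0.3 45 0.0 [ 0.06 -0.25  0.58  2.32 -0.48  0.34 -0.8 ]
padup -0.3 60 0.027 [ 0.17 -0.2   0.6   2.4  -1.51  0.38  0.28]
padup -0.3 75 0.0811 [-0.19 -0.25  1.12  2.4  -1.51  0.58  0.49]
padup 0 30 0.0 [ 0.31 -0.05  0.4   2.05 -0.47  0.8  -0.58]
padup 0 45 0.0 [ 0.22 -0.11  0.61  2.22 -0.91  0.68 -0.09]
padup 0 60 0.0 [ 0.51 -0.04  0.47  2.35 -1.48  0.83  0.52]
padup 0 75 0.0513 [-0.16 -0.14  1.19  2.4  -1.51  0.87  0.64]
```

```bash
cat > ik.py <<'E'
from kin import *
sg,p=json.load(open('kin.json'))
lo=np.array([-2.86,-.3,-1.38,.06,-1.56,.09,-2.69])+.03;hi=np.array([2.86,2.09,1.24,2.45,4.7,2.05,2.69])-.03
def pose(S,gz,yaw,tau):
    t=np.radians(tau);d=np.array([np.cos(yaw),np.sin(yaw),0])
    z=np.sin(t)*d-np.cos(t)*zz;y=np.array([np.sin(yaw),-np.cos(yaw),0]);W=np.c_[np.cross(y,z),y,z]
    return S+gz*zz+.0187*z,W
def ik(q0,P,W,w=.001):
    rv=R.from_matrix(W).as_rotvec()
    r=least_squares(lambda q:np.r_[res(fk(q,p,sg),P,rv),w*(q-q0)],np.clip(q0,lo,hi),bounds=(lo,hi))
    return np.linalg.norm(res(fk(r.x,p,sg),P,rv)),r.x
E
python3 - <<'E'
from kin import *
import ik
cam('top');plan()
D=[json.loads(l) for l in open('log.txt')]
D=D[:-3]+[D[-1]]*3
sg=ik.sg
f=lambda p:np.concatenate([res(fk(d[0],p,sg),d[1],d[2]) for d in D])
r=least_squares(f,ik.p);ik.p=r.x;print(r.cost,ik.p.round(4));json.dump([sg,r.x.tolist()],open('kin.json','w'))
T=np.array([.677,.1137,0]);PAD=np.array([.494,-.304,0])
for yaw in(0,.1):
  for tau in(35,40):
    q=np.array(D[-1][0])
    d=np.array([.9883,-.1524,0])
    for nm,S,gz in(('pre',T-.12*d,.115),('cup',T,.115),('lift',T,.13),('out',T-.12*d,.13),('out up',T-.12*d,.2)):
        e,q=ik.ik(q,*ik.pose(S,gz,yaw,tau));print(yaw,tau,nm,round(e,4),q.round(2))
    for k in range(5):
        e,q=ik.ik(q,*ik.pose(T-.12*d+(PAD-T+.12*d)*k/4,.2,yaw*(4-k)/4-.1*k/4,tau))
        print('mv',round(e,4),q.round(2))
    e,q=ik.ik(q,*ik.pose(PAD,.1,-.1,tau));print('pad',round(e,4),q.round(2))
E
```

```text
t 14.60 p [0.4531 0.1254 0.2755] f [-20.7  15.3 -23. ] w 0.401 gf 0.0 q [-0.2  -0.3  -0.38  2.04  0.34  1.17 -2.25]
0.00011152731858855454 [ 0.2721  0.4559  0.5093  0.3776 -0.0458  1.526  -0.0016  0.0024]
0 35 pre 0.0 [-0.1  -0.04 -0.3   2.28  0.55  0.37 -2.43]
0 35 cup 0.0 [-0.03  0.19 -0.28  2.04  0.54  0.37 -2.31]
0 35 lift 0.0 [-0.01  0.17 -0.29  2.03  0.5   0.39 -2.26]
0 35 out 0.0 [-0.05 -0.07 -0.34  2.27  0.47  0.4  -2.36]
0 35 out up 0.0 [-0.11 -0.18 -0.27  2.2   0.28  0.55 -2.16]
mv 0.0 [-0.11 -0.18 -0.27  2.2   0.28  0.55 -2.16]
mv 0.0 [-0.13 -0.27 -0.    2.28  0.12  0.53 -1.81]
mv 0.0062 [ 0.19 -0.27  0.    2.28 -0.2   0.55 -1.29]
mv 0.0 [ 0.21 -0.24  0.25  2.24 -0.34  0.59 -0.94]
mv 0.0 [ 0.28 -0.11  0.42  2.14 -0.52  0.67 -0.61]
pad 0.0 [ 0.32  0.05  0.41  2.23 -0.86  0.52 -0.25]
0 40 pre 0.0001 [ 0.43 -0.09 -0.84  2.35  0.74  0.26 -2.66]
0 40 cup 0.0 [ 0.05  0.18 -0.37  2.11  0.9   0.28 -2.66]
0 40 lift 0.0 [ 0.09  0.15 -0.4   2.1   0.81  0.3  -2.57]
0 40 out 0.0 [ 0.03 -0.1  -0.44  2.34  0.72  0.31 -2.62]
0 40 out up 0.0 [-0.12 -0.21 -0.28  2.27  0.41  0.45 -2.3 ]
mv 0
[... 831 characters left out ...]
-0.11  0.37  2.14 -0.53  0.67 -0.61]
pad 0.0 [ 0.37  0.05  0.36  2.23 -0.86  0.52 -0.25]
0.1 40 pre 0.0 [-0.04 -0.08 -0.32  2.36  0.61  0.2  -2.39]
0.1 40 cup 0.0 [ 0.05  0.17 -0.31  2.12  0.6   0.2  -2.26]
0.1 40 lift 0.0 [ 0.09  0.14 -0.36  2.11  0.51  0.23 -2.17]
0.1 40 out 0.0 [ 0.04 -0.11 -0.39  2.35  0.43  0.23 -2.22]
0.1 40 out up 0.0 [-0.1  -0.23 -0.24  2.28  0.2   0.4  -1.98]
mv 0.0 [-0.1  -0.23 -0.24  2.28  0.2   0.4  -1.98]
mv 0.0127 [-0.08 -0.27  0.    2.32 -0.02  0.41 -1.58]
mv 0.0157 [ 0.25 -0.27  0.    2.32 -0.44  0.48 -0.98]
mv 0.0 [ 0.28 -0.26  0.23  2.31 -0.54  0.53 -0.71]
mv 0.0 [ 0.35 -0.14  0.4   2.2  -0.69  0.62 -0.43]
pad 0.0 [ 0.38  0.05  0.39  2.29 -1.11  0.51  0.02]
```

>>> {"method": "jog_arm", "body": {"moves": [0.03, 0, 0.02, 0, 0, 0, 0.25, 0.06, 0, 0.035, 0, 0, 0, 0.25, 0.1, 0, 0.06, 0, 0, 0, 0.25, 0.14, 0, 0.08, 0, 0, 0, 0.25, 0.17, 0, 0.1, 0, 0, 0, 0.25, 0.17, 0, 0.1, 0, 0, 0, 0.25, 0.17, 0, 0.1, 0, 0, 0, 0.25, 0.17, 0, 0.1, 0, 0, 0, 0.25]}}

```text
time: 15.6
position: [0.5254, 0.1138, 0.2941]
tool_rot: [2.856, -0.056, 0.634]
ft_force: [-0.0, 0.4, 0.2]
grip_width: 0.626
grip_force: 0.0
```

```bash
python3 - <<'E'
from ik import *
plan();s=ctrl.get_state();Q=R.from_rotvec(s['tool_rot']).as_matrix();print(Q.round(3),s['qd'].round(2),'fk',fk(s['joint_positions'],p,sg)[:3,3])
c=cam('side');save(c,'side3.png');plan()
E
```

```text
t 15.60 p [0.5254 0.1138 0.2941] f [-0.   0.4  0.2] w 0.626 gf 0.0 q [-0.16 -0.18 -0.33  1.92  0.38  1.14 -2.22]
[[ 0.906 -0.083  0.414]
 [ 0.009 -0.976 -0.216]
 [ 0.422  0.2   -0.884]] [-0. -0.  0.  0.  0.  0. -0.] fk [0.52411905 0.11052694 0.29433111]
t 15.65 p [0.5254 0.1138 0.2942] f [ 0.2 -0.2 -0.6] w 0.625 gf 0.0 q [-0.16 -0.18 -0.33  1.92  0.38  1.14 -2.22]
```

View pics/side3.png

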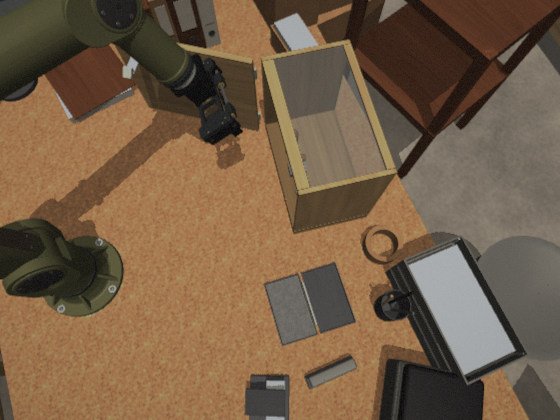

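The arm has settled with no contact. The door is wide at about 1.9 rad, with its top edge ending at (258,58), and the cupboard front is free.

```bash
python3 - <<'E'
from ik import *
T=np.array([.677,.1137,0]);d=np.array([.9883,-.1524,0])
plan(*[pose(T-.12*d,z,.1,t) for z,t in((.2,37),(.115,37))],pose(T,.115,.1,37))
E
```

```text
t 15.65 p [0.5254 0.1138 0.2942] f [ 0.2 -0.2 -0.6] w 0.625 gf 0.0 q [-0.16 -0.18 -0.33  1.92  0.38  1.14 -2.22]
[-0.02  -0.148  0.369] [ 0.256  0.207 -0.051]
[-0.139 -0.205  0.619] [ 0.256  0.207 -0.051]
[ 0.218 -0.178  0.796] [ 0.256  0.207 -0.051]
```

>>> {"method": "jog_arm", "body": {"moves": [-0.01, -0.03, 0.08, 0.04, 0.03, -0.01, 0.25, -0.02, -0.07, 0.18, 0.1, 0.07, -0.02, 0.25, -0.02, -0.11, 0.28, 0.15, 0.12, -0.03, 0.25, -0.02, -0.148, 0.369, 0.2, 0.16, -0.04, 0.25, -0.06, -0.17, 0.45, 0.256, 0.207, -0.05, 0.25, -0.1, -0.19, 0.54, 0.256, 0.207, -0.05, 0.25, -0.139, -0.205, 0.619, 0.256, 0.207, -0.05, 0.25, -0.139, -0.205, 0.619, 0.256, 0.207, -0.05, 0.25]}}

```text
time: 16.65
position: [0.568, 0.1323, 0.0974]
tool_rot: [-2.95, -0.147, -0.978]
ft_force: [-0.4, -0.3, 1.4]
grip_width: 0.624
grip_force: 0.0
```

```bash
python3 - <<'E'
from ik import *
T=np.array([.677,.1137,0]);d=np.array([.9883,-.1524,0])
cam('wrist');cam('wrist')
plan(pose(T-.12*d,.115,.1,37),pose(T-.06*d,.115,.1,37),pose(T,.115,.1,37))
c=cam('wrist');save(c,'w4.png')
print(np.round([proj(c,T+z*zz) for z in(.138,.108,.048)]))
E
```

```text
t 16.75 p [0.5704 0.1333 0.1009] f [-0.3  0.8 -0.2] w 0.626 gf 0.0 q [-0.09 -0.07 -0.28  2.31  0.51  0.3  -2.29]
[-0.004  0.     0.001] [-0.    -0.    -0.001]
[0.151 0.05  0.117] [-0.    -0.    -0.001]
[0.306 0.1   0.234] [-0.    -0.    -0.001]
[[337.  38.]
 [329.  80.]
 [317. 137.]]
```

View pics/w4.png

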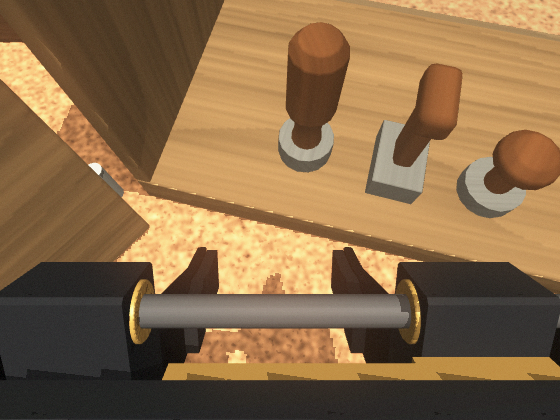

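The tall stamp's foot is at (306,138) and its barrel top at (319,42), about 11–18 px left of where I predicted. I'll correct for that.

```bash
python3 - <<'E'
from ik import *
c=cam('wrist')
A=plane(c,306,137,.048);B=plane(c,319,44,.138);D=plane(c,317,76,.108)
print(A,B,D,(A-C)@a,(A-C)@b,(B-C)@b)
T=(A+B)/2;T[2]=0;d=np.array([.9883,-.1524,0])
plan(pose(T-.12*d,.113,.1,37),pose(T-.06*d,.113,.1,37),pose(T,.113,.1,37))
E
```

```text
[0.67733175 0.12167591 0.048     ] [0.67376075 0.12232358 0.138     ] [0.68032642 0.12044507 0.108     ] 0.054994313101031346 0.06744396385103314 0.06753983719184146
t 16.85 p [0.571  0.1335 0.1019] f [-1.1 -0.1  1.3] w 0.626 gf 0.0 q [-0.09 -0.07 -0.28  2.31  0.51  0.3  -2.29]
[-0.013 -0.027  0.006] [-0.    -0.002 -0.002]
[0.141 0.023 0.123] [-0.    -0.002 -0.002]
[0.296 0.073 0.24 ] [-0.    -0.002 -0.002]
```

>>> {"method": "jog_arm", "body": {"moves": [-0.005, -0.02, 0.006, 0, 0, 0, 0.25, 0.04, -0.01, 0.045, 0, 0, 0, 0.25, 0.09, 0.007, 0.084, 0, 0, 0, 0.25, 0.14, 0.023, 0.123, 0, 0, 0, 0.25, 0.19, 0.039, 0.162, 0, 0, 0, 0.25, 0.245, 0.056, 0.2, 0, 0, 0, 0.25, 0.296, 0.073, 0.24, 0, 0, 0, 0.25, 0.296, 0.073, 0.24, 0, 0, 0, 0.25]}}

```text
time: 17.85
position: [0.6876, 0.1221, 0.0976]
tool_rot: [-2.945, -0.143, -0.989]
ft_force: [-0.3, -0.5, -0.6]
grip_width: 0.628
grip_force: 0.0
```

```bash
python3 - <<'E'
from ik import *
T=np.array([.6765,.122,0])
plan(pose(T,.113,.1,37))
E
```

```text
t 17.85 p [0.6876 0.1221 0.0976] f [-0.3 -0.5 -0.6] w 0.628 gf 0.0 q [-0.03  0.17 -0.25  2.07  0.51  0.29 -2.19]
[ 0.001 -0.003 -0.001] [ 0.001 -0.002 -0.003]
```

>>> {"method": "jog_arm", "body": {"moves": [0, 0, 0, 0, 0, 0, -0.6, 0, 0, 0, 0, 0, 0, -0.6, 0, 0, 0, 0, 0, 0, -0.6, 0, 0, 0, 0, 0, 0, -0.6, 0, 0, 0, 0, 0, 0, -0.6, 0, 0, 0, 0, 0, 0, -0.6, 0, 0, 0, 0, 0, 0, -0.6, 0, 0, 0, 0, 0, 0, -0.6], "newtons": 25}}

```text
time: 18.85
position: [0.6858, 0.1226, 0.0959]
tool_rot: [-2.946, -0.145, -0.985]
ft_force: [-2.7, 0.5, 2.6]
grip_width: 0.356
grip_force: 25.0
```

```bash
python3 - <<'E'
from ik import *
s=ctrl.get_state();P=np.array(s['position']);W=R.from_rotvec(s['tool_rot']).as_matrix();d=np.array([.9883,-.1524,0])
plan((P+.02*zz,W),(P+.02*zz-.06*d,W),(P+.02*zz-.12*d,W),(P+.05*zz-.12*d,W))
q=s['joint_positions']
PAD=np.array([.494,-.3045,0])
G=P-.0187*W[:,2]
for tau in(37,):
 for S,z,yaw in((G-.12*d,.135,.1),(G-.12*d,.155,.1),(np.array([.565,.05,0]),.155,.05),(np.array([.555,-.05,0]),.155,.0),(np.array([.54,-.15,0]),.16,-.05),(np.array([.51,-.24,0]),.16,-.1),(PAD,.15,-.1),(PAD,.105,-.1)):
    S=np.array([S[0],S[1],0]);e,q=ik(q,*pose(S,z,yaw,tau));print(S,z,round(e,4),q.round(2))
E
```

```text
t 18.85 p [0.6858 0.1226 0.0959] f [-2.7  0.5  2.6] w 0.356 gf 25.0 q [-0.03  0.17 -0.26  2.08  0.51  0.29 -2.19]
[ 0.04  -0.    -0.053] [0. 0. 0.]
[-0.115 -0.05  -0.17 ] [0. 0. 0.]
[-0.269 -0.1   -0.286] [0. 0. 0.]
[-0.209 -0.1   -0.366] [0. 0. 0.]
[0.5560369  0.13974084 0.        ] 0.135 0.0 [-0.11 -0.11 -0.26  2.31  0.36  0.32 -2.15]
[0.5560369  0.13974084 0.        ] 0.155 0.0 [-0.13 -0.14 -0.24  2.29  0.29  0.37 -2.08]
[0.565 0.05  0.   ] 0.155 0.0 [-0.14 -0.16 -0.01  2.31  0.1   0.35 -1.76]
[ 0.555 -0.05   0.   ] 0.155 0.0 [-0.18 -0.19  0.26  2.33 -0.1   0.36 -1.39]
[ 0.54 -0.15  0.  ] 0.16 0.0 [-0.2  -0.19  0.52  2.3  -0.27  0.41 -1.06]
[ 0.51 -0.24  0.  ] 0.16 0.0 [-0.2  -0.18  0.74  2.27 -0.41  0.46 -0.78]
[ 0.494  -0.3045  0.    ] 0.15 0.0 [-0.17 -0.07  0.9   2.22 -0.68  0.55 -0.42]
[ 0.494  -0.3045  0.    ] 0.105 0.0 [-0.12  0.06  0.88  2.25 -0.97  0.54 -0.14]
```

>>> {"method": "jog_arm", "body": {"moves": [0.02, 0, -0.027, 0, 0, 0, -0.6, 0.04, 0, -0.053, 0, 0, 0, -0.6, 0.0, -0.013, -0.083, 0, 0, 0, -0.6, -0.05, -0.03, -0.12, 0, 0, 0, -0.6, -0.115, -0.05, -0.17, 0, 0, 0, -0.6, -0.18, -0.07, -0.22, 0, 0, 0, -0.6, -0.24, -0.09, -0.265, 0, 0, 0, -0.6, -0.269, -0.1, -0.286, 0, 0, 0, -0.6]}}

```text
time: 19.85
position: [0.5652, 0.1409, 0.1151]
tool_rot: [-2.947, -0.147, -0.983]
ft_force: [0.4, -0.4, -1.4]
grip_width: 0.358
grip_force: 25.0
```

```bash
python3 - <<'E'
from ik import *
plan(pose(np.array([.556,.14,0]),.165,.1,37),pose(np.array([.565,.05,0]),.165,.05,37),pose(np.array([.555,-.05,0]),.165,0,37),pose(np.array([.545,-.11,0]),.165,-.03,37))
E
```

```text
t 19.85 p [0.5652 0.1409 0.1151] f [ 0.4 -0.4 -1.4] w 0.358 gf 25.0 q [-0.05 -0.1  -0.34  2.3   0.45  0.34 -2.25]
[ 0.075 -0.    -0.089] [ 0.     0.002 -0.   ]
[ 0.075  0.303 -0.089] [-0.028  0.002  0.038]
[ 0.022  0.633 -0.129] [-0.057  0.002  0.076]
[-0.02   0.83  -0.161] [-0.074  0.002  0.099]
```

>>> {"method": "jog_arm", "body": {"moves": [0.035, 0, -0.045, 0, 0, 0, -0.6, 0.07, 0.02, -0.089, 0, 0, 0, -0.6, 0.075, 0.12, -0.089, -0.01, 0, 0.015, -0.6, 0.07, 0.24, -0.092, -0.02, 0, 0.03, -0.6, 0.045, 0.38, -0.11, -0.035, 0, 0.05, -0.6, 0.015, 0.53, -0.135, -0.047, 0, 0.063, -0.6, -0.025, 0.68, -0.165, -0.06, 0, 0.08, -0.6, -0.06, 0.82, -0.195, -0.074, 0, 0.099, -0.6]}}

```text
time: 20.85
position: [0.5414, -0.1105, 0.1514]
tool_rot: [2.971, -0.048, 0.993]
ft_force: [-0.2, -0.1, -2.1]
grip_width: 0.361
grip_force: 25.0
```

```bash
python3 - <<'E'
from ik import *
PAD=np.array([.494,-.3045,0])
plan(pose(np.array([.51,-.22,0]),.16,-.08,37),pose(PAD,.16,-.1,37),pose(PAD,.108,-.1,37))
E
```

```text
t 20.85 p [ 0.5414 -0.1105  0.1514] f [-0.2 -0.1 -2.1] w 0.361 gf 25.0 q [-0.09 -0.26  0.29  2.34 -0.1   0.42 -1.31]
[-0.057  0.37  -0.017] [-0.029  0.001  0.036]
[-0.092  0.654 -0.044] [-0.04   0.001  0.051]
[-0.196  0.654  0.095] [-0.04   0.001  0.051]
```

>>> {"method": "jog_arm", "body": {"moves": [-0.015, 0.1, -0.005, -0.008, 0, 0.01, -0.6, -0.03, 0.2, -0.01, -0.016, 0, 0.02, -0.6, -0.045, 0.3, -0.015, -0.024, 0, 0.03, -0.6, -0.06, 0.4, -0.02, -0.03, 0, 0.038, -0.6, -0.075, 0.5, -0.03, -0.035, 0, 0.045, -0.6, -0.085, 0.59, -0.038, -0.04, 0, 0.05, -0.6, -0.092, 0.654, -0.044, -0.04, 0, 0.05, -0.6, -0.092, 0.654, -0.044, -0.04, 0, 0.05, -0.6]}}

```text
time: 21.85
position: [0.5058, -0.3058, 0.1455]
tool_rot: [2.945, -0.148, 0.984]
ft_force: [-0.2, 0.6, -2.6]
grip_width: 0.357
grip_force: 25.0
```

```bash
python3 - <<'E'
from ik import *
PAD=np.array([.494,-.3045,0])
P,W=pose(PAD,.12,-.1,37)
plan((np.array([P[0],P[1],.095]),W),(np.array([P[0],P[1],.083]),W))
c=cam('wrist');save(c,'w5.png')
t=cam('top')
u=cv2.resize(np.hstack([c[0]['pixels'][:,:,::-1][:, :],t[0]['pixels'][:,:,::-1]]),(800,300),interpolation=cv2.INTER_AREA)
v=cv2.resize(t[0]['pixels'][160:280,280:460,::-1],(450,300));s=cam('side');w=cv2.resize(s[0]['pixels'][240:360,235:375,::-1],(350,300))
cv2.imwrite('pics/mix.png',np.vstack([u,np.hstack([v,w])]))
E
```

```text
t 21.85 p [ 0.5058 -0.3058  0.1455] f [-0.2  0.6 -2.6] w 0.357 gf 25.0 q [-0.24 -0.17  0.91  2.23 -0.45  0.51 -0.63]
[-0.103 -0.001  0.133] [0.001 0.    0.   ]
[-0.127 -0.001  0.165] [0.001 0.    0.   ]
```

View pics/mix.png

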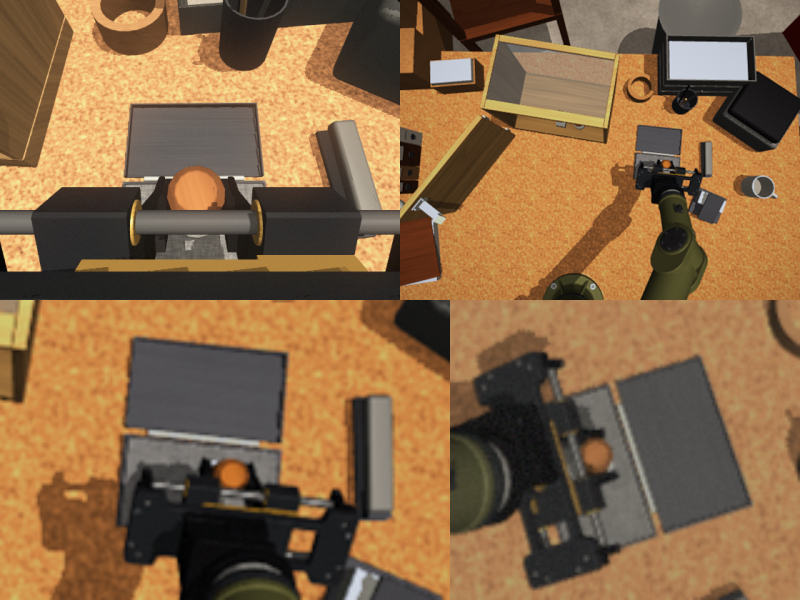

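The wrist view, top view and crops show the stamp held upright over the felt, its top at about (373,229) in the top view. The gripper is clear of the stapler.

```bash
python3 - <<'E'
from ik import *
t=cam('top');s=cam('side')
print('stamp top',tri(s,(293.8,302.4),t,(372.8,229.2)))
print(plane(t,372.8,229.2,.1876),plane(s,293.8,302.4,.1876))
print('felt far-left corner/mid of far edge', plane(t,280+121/2.5,160+136/2.5,.016),plane(t,280+282/2.5,160+143/2.5,.016))
print('box left edge',plane(t,405,280,.05),plane(t,405,280,.0))
E
```

```text
stamp top (array([ 0.49997066, -0.30505387,  0.17913896]), np.float64(0.0014916611307822269))
[ 0.50014025 -0.30330699  0.1876    ] [ 0.49862932 -0.30567983  0.1876    ]
felt far-left corner/mid of far edge [ 0.55024079 -0.21990001  0.016     ] [ 0.54484763 -0.39339576  0.016     ]
box left edge [ 0.38024535 -0.41302218  0.05      ] [ 0.37766591 -0.42719605  0.        ]
```

>>> {"method": "jog_arm", "body": {"moves": [-0.02, 0, 0.026, 0, 0, 0, -0.6, -0.04, 0, 0.052, 0, 0, 0, -0.6, -0.06, 0, 0.078, 0, 0, 0, -0.6, -0.08, 0, 0.104, 0, 0, 0, -0.6, -0.095, 0, 0.123, 0, 0, 0, -0.6, -0.107, 0, 0.139, 0, 0, 0, -0.6, -0.114, 0, 0.148, 0, 0, 0, -0.6, -0.114, 0, 0.148, 0, 0, 0, -0.6]}}

```text
time: 23.1
position: [0.5055, -0.3036, 0.0889]
tool_rot: [2.947, -0.143, 0.984]
ft_force: [-1.1, -0.3, -2.4]
grip_width: 0.362
grip_force: 25.0
```

>>> {"method": "jog_arm", "body": {"moves": [-0.002, 0, 0.0027, 0, 0, 0, -0.6, -0.004, 0, 0.0053, 0, 0, 0, -0.6, -0.006, 0, 0.008, 0, 0, 0, -0.6, -0.008, 0, 0.0107, 0, 0, 0, -0.6, -0.01, 0, 0.0133, 0, 0, 0, -0.6, -0.012, 0, 0.016, 0, 0, 0, -0.6, -0.014, 0, 0.0187, 0, 0, 0, -0.6, -0.014, 0, 0.0187, 0, 0, 0, -0.6]}}

```text
time: 24.1
position: [0.5055, -0.304, 0.082]
tool_rot: [2.947, -0.144, 0.984]
ft_force: [0.3, 0.6, -2.3]
grip_width: 0.358
grip_force: 25.0
```

No contact yet. I'll lower another 4 mm, slowly.

>>> {"method": "jog_arm", "body": {"moves": [-0.001, 0, 0.0013, 0, 0, 0, -0.6, -0.002, 0, 0.0027, 0, 0, 0, -0.6, -0.003, 0, 0.004, 0, 0, 0, -0.6, -0.004, 0, 0.0053, 0, 0, 0, -0.6, -0.005, 0, 0.0067, 0, 0, 0, -0.6, -0.006, 0, 0.008, 0, 0, 0, -0.6, -0.006, 0, 0.008, 0, 0, 0, -0.6, -0.006, 0, 0.008, 0, 0, 0, -0.6]}}

```text
time: 25.1
position: [0.5077, -0.3048, 0.0819]
tool_rot: [2.945, -0.145, 0.992]
ft_force: [-6.8, 3.5, 15.2]
grip_width: 0.362
grip_force: 25.0
```

>>> {"method": "jog_arm", "body": {"moves": [0.002, 0, -0.0027, 0, 0, 0, -0.6, 0.004, 0, -0.0053, 0, 0, 0, -0.6, 0.004, 0, -0.0053, 0, 0, 0, -0.25, 0.004, 0, -0.0053, 0, 0, 0, -0.1, 0.004, 0, -0.0053, 0, 0, 0, 0.1, 0.004, 0, -0.0053, 0, 0, 0, 0.3, 0.004, 0, -0.0053, 0, 0, 0, 0.5, 0.004, 0, -0.0053, 0, 0, 0, 0.5]}}

```text
time: 26.1
position: [0.5056, -0.304, 0.0812]
tool_rot: [2.946, -0.144, 0.984]
ft_force: [-0.3, 0.3, 0.0]
grip_width: 0.722
grip_force: 0.0
```

```bash
python3 - <<'E'
from ik import *
s=ctrl.get_state();P=np.array(s['position']);W=R.from_rotvec(s['tool_rot']).as_matrix()
plan((P-.12*W[:,2],W))
E
```

```text
t 26.10 p [ 0.5056 -0.304   0.0812] f [-0.3  0.3  0. ] w 0.722 gf 0.0 q [-0.38  0.02  1.12  2.29 -0.94  0.48 -0.15]
[-0.   0.  -0.4] [0. 0. 0.]
```

>>> {"method": "jog_arm", "body": {"moves": [0.008, 0, -0.02, 0, 0, 0, 0.5, 0.03, 0, -0.05, 0, 0, 0, 0.5, 0.06, 0, -0.09, 0, 0, 0, 0.5, 0.09, 0, -0.13, 0, 0, 0, 0.5, 0.12, 0, -0.17, 0, 0, 0, 0.5, 0.16, 0, -0.22, 0, 0, 0, 0.5, 0.2, 0, -0.27, 0, 0, 0, 0.5, 0.22, 0, -0.3, 0, 0, 0, 0.5]}}

```text
time: 27.1
position: [0.5045, -0.3041, 0.1939]
tool_rot: [2.945, -0.144, 0.986]
ft_force: [-0.8, -1.1, -0.0]
grip_width: 0.75
grip_force: 0.0
```

```bash
python3 - <<'E'
from ik import *
plan()
c=cam('wrist');t=cam('top');s=cam('side')
v=cv2.resize(t[0]['pixels'][160:280,280:460,::-1],(450,300));w=cv2.resize(s[0]['pixels'][240:360,235:375,::-1],(350,300))
x=cv2.resize(c[0]['pixels'][:,:,::-1],(400,300));y=cv2.resize(t[0]['pixels'][:,:,::-1],(400,300))
cv2.imwrite('pics/fin.png',np.vstack([np.hstack([x,y]),np.hstack([v,w])]))
E
```

```text
t 27.10 p [ 0.5045 -0.3041  0.1939] f [-0.8 -1.1 -0. ] w 0.75 gf 0.0 q [-0.15 -0.24  0.79  2.18 -0.29  0.6  -0.8 ]
```

View pics/fin.png

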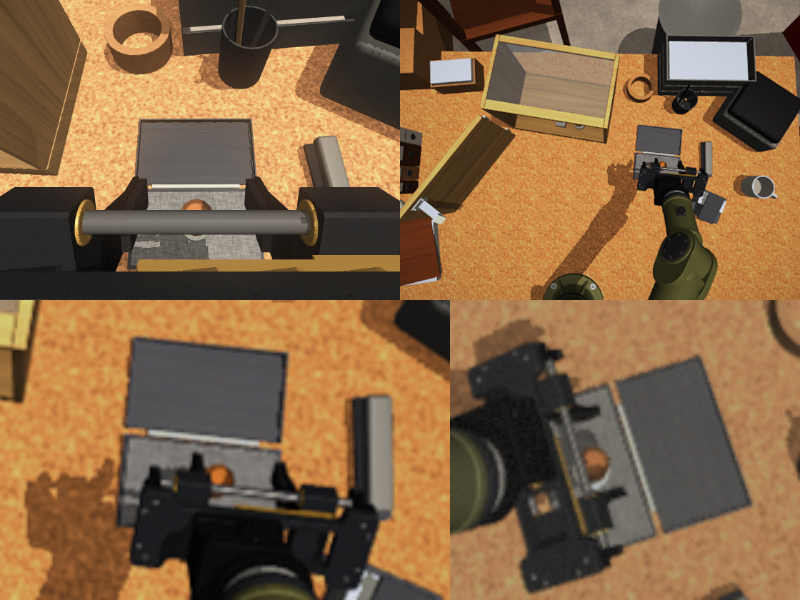

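The final picture shows the stamp standing near the middle of the felt, its top at (596,462) in the side crop. The gripper is clear above it, the stapler hasn't moved and the door is wide open.

```bash
python3 - <<'E'
from h import *
s=cam('side');print('stamp top',plane(s,235+(596-450)/2.5,240+(461-300)/2.5,.124))
print(ctrl.get_state()['qd'].round(3)); print(ctrl.close_job())
E
```

```text
stamp top [ 0.500341   -0.30498315  0.124     ]
[-0.009  0.009  0.009  0.01   0.001  0.    -0.001]
the job is handed in; nothing more can be done
None
```

The tall stamp stands upright about 6 mm from the middle of the ink pad (28 mm allowed in x, 63 mm in y), with the door left open at about 1.9 rad and the stapler not visibly moved; I last saw the other two stamps before the grasp, and the hand-in returned no verdict.

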